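# Seat a tube block on a mixer's locating pin

### The arm

A 6-joint arm with a two-finger parallel gripper is mounted at the origin on the work surface. World frame = base frame: x ahead of the robot, y to its left, z up, the work surface at z = 0. Lengths are in mm, angles in degrees, forces in N, time in s.
With the tool pointing down it reaches from about 300 to 850 mm from the base axis. Payload 4.2 kg.
Tool frame: the origin (TCP) lies on the centre line of the jaws, within the pads' length; the fingertips stand 14 mm ahead of it and the grasp point (between the pads) lies 5 mm behind it (env.finger_overhang is the z of the fingertips in the tool frame, in mm); z points along the fingers, y is the line along which they close (so a half turn about z gives the same grasp; the last joint's range is limited). The gripper opens to 91 mm and grips with 3 to 60 N. Pads are 32 mm wide; open, the fingers measure 118 mm over their backs; the gripper's body (76 mm by 178 mm) begins 60 mm behind the grasp point.
Start: joints at [69.041, 18.312, 89.639, -0, 72.044, -1.146], TCP at [194.898, 540.977, 227.976] pointing down, gripper open.
Joint ranges: [-177.97, 177.97], [-48.28, 115.42], [12.27, 149.76], [-77.06, 257.06], [2.81, 150.46], [-146.56, 146.56]. Speed limits (degrees/s): [147.25, 147.25, 180, 180, 180, 180].

### API

Orientations are given as [roll, pitch, yaw] about the fixed x, y, z axes, in that order (R = Rz(yaw) Ry(pitch) Rx(roll)).
In Python, from workcell import sensors, viewer, env gives the robot as it stands. The module is installed in compiled form; this text tells all that it offers.
- The arm moves only by the tool step_arm, never from a script. Its argument "plan" is one flat list of numbers, 6 for each row, row after row: the shift along the tool's x, y, z in cm, then the turn, a rotation vector about the tool's x, y, z in rad. In form: [x, y, z, wx, wy, wz, x, y, z, wx, wy, wz, ...]. A call has 1 to 5 rows; each row shifts and turns the commanded pose from where the row before left it, along the tool's axes as they then stand; what a row does not reach is not made up. A row lasts 1/12 s, in which the tool goes at most 41.7 mm and 7.16 degrees, less where a joint would pass 70% of its speed; a pose out of reach is approached as far as the arm can. A call is refused whole if a number of a shift passes 4.17 or a number of a turn 0.125, either way. A call with a gripper value outside its range is refused whole. "hand" is the finger opening in cm, from 0 to 9.12, set as the call begins (left out, the last holds). The fingers move at their own pace and stop on an object; "newtons" is the grip in N (left out, the last holds). Time passes only in rows, so rows that do not move let the fingers close. It gives the time, the measured TCP pose, the force, the opening and the grip force at its end, in the units of the state.
- sensors.state(): the state, without advancing time (a new reading comes with each control period).
- viewer.grab_frame(name): name is "side" or "top"; returns a dict with "img" (384x512x3 uint8, red, green, blue), "fx", "fy", "cx", "cy" (pixels), "position" and "attitude" of the camera in the world. Camera axes: x right, y down, z forward; pixel columns grow to the right and rows downward; lengths in mm; the calibration is good to about 2 mm. A picture is of the moment at which its call begins. There is no depth.
- env.job_done(): hands the job in; it is judged then, once.
Trained networks look in a picture, given as the dict that the camera call returned (one of the last four; its "shot" number tells which), for a name from the list of things; names that differ only in an ending like _2 or _b are one class to them, and where a whole thing is asked for, a point or a joint stands for the part that bears it (a point fixed in the world has none). Each returns a list of dicts, best first, with "score" (0 to 1); they miss things now and then, are a little off and sometimes report something else, mostly with a low value. They report only what shows in the picture. A call takes as long as a camera call. They do not tell look-alikes from the thing itself.
- viewer.boxes_of(name, picture): "location" ([column, row] in pixels, amid what is visible of it).
- viewer.pinpoint(name, picture): "location" ([column, row] in pixels: a listed point, or the origin of a listed thing).
The state is a dict: "time_s": time; "qpos": joint angles; "qvel": joint speeds; "effort": joint torques, N m; "ee_pos": TCP position; "ee_rot": TCP orientation; "force": force on the tool from outside, world axes, zero at the start; "torque": the same for the moment, N m; "gripper_width": finger opening in mm; "gripper_force": force on a finger pad.
Only numpy, scipy, OpenCV 4.12 (cv2) and the standard library are available. Lean on these libraries where they do the work, as an engineer would, in place of code of your own. Each camera call takes 0.05 s, during which the arm holds its last target. There are 200 camera calls.

### The job

Lift the loose aluminium tube block by its grip bar onto the mixer's steel platform, its plain end against the rail and its hole end away from it, and nudge it gently along the rail, feeling for the pin, until its hole drops over the locating pin. Leave it flat on the platform and square to the rail, released. Never force or drop it, and leave the bottle, the jar and the tip box where they are.

Things in the scene. Friction and masses are not known exactly. Their poses are not given: they have to be found in the camera images.
- platform (a point): The mixer's platform: centre of its flat steel top, 190 x 190 mm, 90 mm above the bench. The mixer (white, 200 x 200 mm) is fixed to the bench. Axes: x across the platform from the rail to the slot, y along the rail, z up.
- rail_face (a point): The rail, a straight fixed steel bar on the platform's robot side, 150 mm long, 12 mm thick, 22 mm high above the platform: the middle of the lower edge of its inner face, which looks along platform +x (this point is at x = -56 mm from the platform's centre). When the block is seated its plain end is 0 to 2.5 mm from this face.
- slot (a point): Middle, at platform height, of a dark slot along platform y, 94 mm from the rail's face. An upright steel locating pin is clamped in it: 8 mm diameter, 12 mm high above the platform, its tip edge only slightly bevelled. The pin stands anywhere within 18 mm either way of this point along the slot; where is not measured: find it by feel or by eye. It does not move.
- block_handle (a point): Centre of the grip bar on the loose tube block (bare aluminium, about 0.5 kg). The bar is 14 mm thick in block x and 50 mm long in y, and stands from 33 to 63 mm above the block's underside, this point being 48 mm above it and 35 mm from the block's plain (-x) end face. Block axes: x from the plain end to the hole, z up.
- block_foot (a point): Centre of the underside of the block's base plate, 110 (x) x 80 (y) x 8 mm; 20 mm along +x from under the grip bar's centre. On the plate a 25 mm high well block, 70 mm long in x, is flush with the plain (-x) end and leaves a bare 40 mm tab at the +x end. Seated: block x along platform x, underside flat on the platform.
- block_hole (a point): The block's through hole, 11 mm diameter, upright through the 8 mm thick tab: its centre at the underside, 38 mm along block +x from the plate's centre, 58 mm along +x from the grip bar.
- bottle_mid (a point): White bottle with a red cap, 60 mm diameter, 130 mm high: its centre. A bystander.
- jar_mid (a point): White jar, 56 mm diameter, 70 mm high: its centre. A bystander.
- tipbox_mid (a point): Pipette tip box, 75 x 110 x 42 mm: its centre. A bystander.
- block: The same tube block as a body; origin at the centre of its underside.
- mixer: The mixer with platform, rail and pin; origin on the bench under the platform's centre, axes as the platform's.
Things that resemble listed ones, but are neither listed nor needed, are in the scene too. What is shaped like the block but green is not meant.

How it is judged (in metres and radians):
On the way, in this order (a step that is already met when the one before it is completed fails the run):
1. the block is lifted clear of the bench (height (world z) of block_foot above 0.08 m), for 0.2 s.
2. the block lies flat on the platform with the pin in its hole (z of block_foot in the frame of platform below 0.003 m and horizontal distance between block_foot and platform below 0.024 m and angle between block's own z axis and vertical below 0.03 rad), for 0.2 s.
At the end, for the whole second after the job is handed in: The block lies flat on the platform (underside within 2.5 mm of it, tilt below 1.4 degrees) with the pin in its hole (centre within 4 mm across and 24 mm along the rail of the platform's centre), square to the rail within 3.4 degrees, released and at rest (z of block_foot in the frame of platform between -0.0025 and 0.0025 m and x of block_foot in the frame of platform between -0.004 and 0.004 m and y of block_foot in the frame of platform between -0.024 and 0.024 m and angle between the x axis of block and the x axis of platform, either way round below 0.06 rad and angle between block's own z axis and vertical below 0.025 rad and linear speed of block below 0.01 m/s); the robot touches nothing.
It fails at once if the block is pressed or dropped on the platform, rail or pin with more than 30 N (contact force between block and mixer above 30 N).
It fails at once if the bottle is moved more than 20 mm (distance of bottle_mid from where it was at the start of the episode above 0.02 m).
It fails at once if the jar is moved more than 20 mm (distance of jar_mid from where it was at the start of the episode above 0.02 m).
It fails at once if the tip box is moved more than 20 mm (distance of tipbox_mid from where it was at the start of the episode above 0.02 m).
It also fails if it takes over 72 s, if anything falls off the work surface, if the arm or the gripper's body presses on something with over 40 N, if the wrist force passes 120 N, or if a joint passes its speed limit or range.

## Working session

There is one attempt and no reset: what is moved stays moved. The work goes in short steps, Python scripts to look and compute and a tool call to move; the robot and the scene stay as the last step left them, time stands still between calls to the robot, and variables do not carry over. Pictures are saved under pics/ and viewed, at most 10 in all, crops included, and the job is handed in when it is done.

Besides the shell and the picture viewer there is one more tool, called after ">>>" in YAML: its name, and indented under it one key for each argument. step_arm: Moves the arm, as the interface text tells. Its arguments: {"type":"object","properties":{"plan":{"type":"array","items":{"type":"number"}},"hand":{"type":"number"},"newtons":{"type":"number"}},"required":["plan"]}

```bash
mkdir -p pics; cat > h.py <<'E'
import numpy as np, cv2
from scipy.spatial.transform import Rotation as R
from workcell import sensors, viewer, env
def Rm(a):
    a=np.array(a,float)
    return a if a.shape==(3,3) else R.from_euler('xyz',a,degrees=True).as_matrix()
def ray(f,p):
    d=np.array([(p[0]-f['cx'])/f['fx'],(p[1]-f['cy'])/f['fy'],1.]);return np.array(f['position']),Rm(f['attitude'])@d
def onz(f,p,z):
    o,d=ray(f,p);return o+d*(z-o[2])/d[2]
def proj(f,P):
    c=Rm(f['attitude']).T@(np.array(P)-np.array(f['position']));return np.array([f['fx']*c[0]/c[2]+f['cx'],f['fy']*c[1]/c[2]+f['cy']])
def save(f,n): cv2.imwrite('pics/'+n+'.png',f['img'][:,:,::-1])
E
python3 - <<'E'
from h import *
fs={n:viewer.grab_frame(n) for n in('side','top')}
im=np.hstack([fs['top']['img'],fs['side']['img']])
for n in fs: save(fs[n],n+'0')
Z=dict(platform=90,rail_face=90,slot=90,block_handle=48,block_foot=0,block_hole=0,bottle_mid=65,jar_mid=35,tipbox_mid=21)
for n,f in fs.items():
    print(n,f['position'],f['attitude'],f['fx'])
    for k,z in Z.items():
        for d in viewer.pinpoint(k,f)[:3]:
            print(k,round(d['score'],2),np.round(d['location'],1),np.round(onz(f,d['location'],z),1))
print(sensors.state())
E
```

```text
side [ 331.1367561  -785.53562073  579.08963137] [-120.35345413   -0.55652959  -15.57446499] 432.44670836803675
platform 0.83 [224.3 162.6] [542.  228.3  90. ]
rail_face 0.81 [212.1 165.4] [507.7 219.6  90. ]
slot 0.64 [228.1 165.2] [548.2 210.4  90. ]
slot 0.59 [242.6 164.5] [585.7 205.1  90. ]
slot 0.32 [287.7 276.2] [ 549.9 -245.8   90. ]
block_handle 0.93 [295.7 321.4] [ 543.2 -310.2   48. ]
block_handle 0.8 [264.7 262.5] [ 538.9 -149.2   48. ]
block_handle 0.63 [210.8 164.9] [519.9 310.   48. ]
block_foot 0.89 [198.4 310. ] [ 398.3 -193.9    0. ]
block_foot 0.73 [272.9 280.4] [ 556.9 -151.     0. ]
block_foot 0.73 [292.8 338.1] [ 543.9 -302.2    0. ]
block_hole 0.96 [217.  313.3] [ 429.8 -211.1    0. ]
block_hole 0.74 [288.4 276. ] [ 591.7 -146.2    0. ]
block_hole 0.65 [288.7 320.4] [ 551.  -261.7    0. ]
bottle_mid 0.88 [315.2 191.3] [733.2  64.5  65. ]
jar_mid 0.73 [350.4 240.7] [ 744.9 -109.5   35. ]
tipbox_mid 0.57 [202.4 154.8] [517.9 443.5  21. ]
tipbox_mid 0.29 [231.4 193.4] [549.3 182.3  21. ]
top [ 355.98033338   56.32258997 1180.15442981] [-169.07330258    1.46508701 
[... 830 characters left out ...]
 224.7] [515.5 420.4  21. ]
{'time_s': 1.0, 'qpos': array([ 6.90410804e+01,  1.83106307e+01,  8.96372160e+01, -6.75539564e-04,
        7.20420699e+01, -1.14614156e+00]), 'qvel': array([-0.0585103 , -0.0523278 ,  0.00853928, -0.09453411,  0.10809522,
        0.07351328]), 'effort': array([ 3.24023149e-04, -4.12352371e+01, -2.32238299e+01,  7.27365422e-02,
        3.73253063e-02, -2.24905807e-05]), 'ee_pos': array([194.91364656, 540.99750872, 228.00077587]), 'ee_rot': array([1.79989931e+02, 8.44234445e-04, 1.60187430e+02]), 'force': array([ 0.28043839, -0.05608127, -0.06688522]), 'torque': array([-0.01426602,  0.04987342,  0.00486483]), 'gripper_force': 0.0, 'gripper_width': 91.18112728972118}
```

View pics/top0.png

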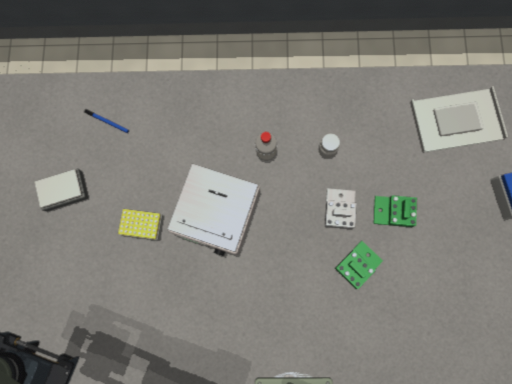

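View pics/side0.png

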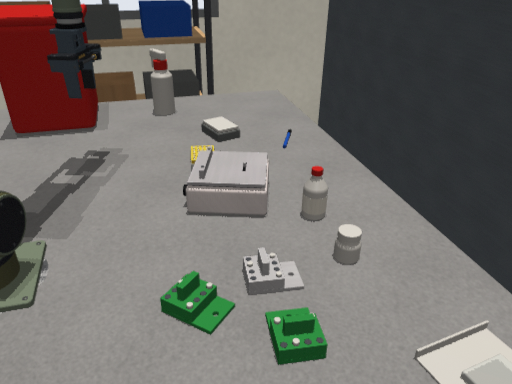

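The top view shows the bare-metal block near (341,208), two green look-alikes at (358,264) and (397,210), and the mixer at (214,208) with its slot near (218,194). I'll zoom in on the block and the mixer.

```bash
python3 - <<'E'
from h import *
t=cv2.imread('pics/top0.png');s=cv2.imread('pics/side0.png')
def c(i,x,y,w=50,h=37): return cv2.resize(i[y-h:y+h,x-w:x+w],(400,296),interpolation=cv2.INTER_CUBIC)
cv2.imwrite('pics/crops.png',np.vstack([np.hstack([c(t,214,208,60,44),c(t,341,208,30,22)]),np.hstack([c(s,230,180,50,37),c(s,268,272,40,30)])]))
E
```

```text
(no output)
```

View pics/crops.png

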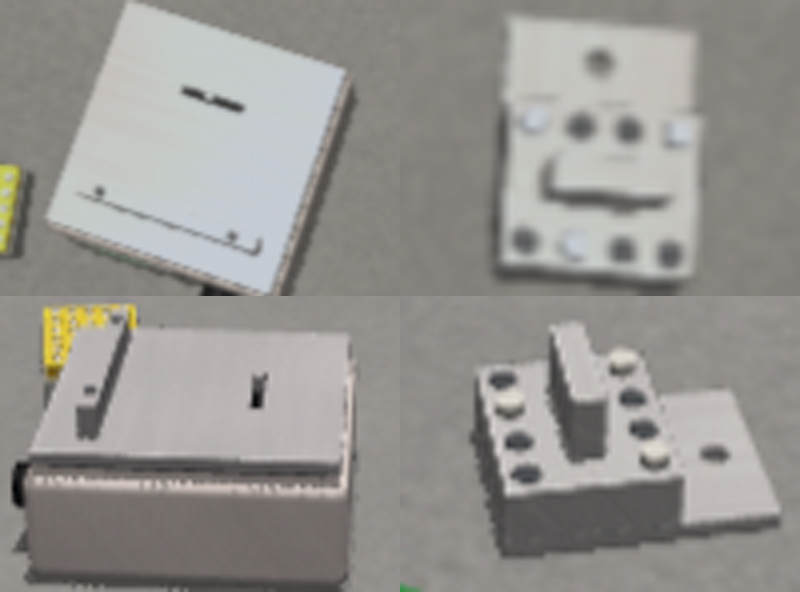

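```bash
cat > fit.py <<'E'
from h import *
from scipy.optimize import least_squares
T=dict(position=[355.98033338,56.32258997,1180.15442981],attitude=[-169.07330258,1.46508701,-90.48637747])
S=dict(position=[331.1367561,-785.53562073,579.08963137],attitude=[-120.35345413,-0.55652959,-15.57446499])
f=viewer.grab_frame('top');T=f;S=viewer.grab_frame('side')
def A(p):return (p[0]/3.3333+154,p[1]/(296/88)+164)
def B(p):return ((p[0]-400)/6.6667+311,p[1]/(296/44)+186)
def C(p):return (p[0]/4+180,(p[1]-296)/4+143)
def D(p):return ((p[0]-400)/5+228,(p[1]-296)/(296/60)+242)
def fit(obs,x0):
    g=lambda x:np.concatenate([proj(f,[x[0]+np.cos(x[2])*m[0]-np.sin(x[2])*m[1],x[1]+np.sin(x[2])*m[0]+np.cos(x[2])*m[1],m[2]])-p for f,m,p in obs])
    r=least_squares(g,x0,loss='soft_l1');return r.x,g(r.x).reshape(-1,2)
mix=[(T,(95,95,90),A((125,2))),(T,(95,-95,90),A((348,72))),(T,(-95,95,90),A((48,218))),(T,(-95,-95,90),A((270,295))),(T,(38,0,90),A((213,99))),
(T,(-62,55,112),A((99,190))),(T,(-62,-55,112),A((232,237))),
(S,(-95,-95,90),C((30,458))),(S,(95,-95,90),C((340,465))),(S,(95,95,90),C((348,335))),(S,(38,0,90),C((258,390)))]
blk=[(T,(55,40,8),B((508,15))),(T,(55,-40,8),B((697,35))),(T,(38,0,8),B((600,62))),(T,(-55,40,33),B((500,268))),(T,(-55,-40,33),B((690,285))),
(T,(15,40,33),B((505,105))),(T,(15,-40,33),B((705,115))),
(S,(38,0,8),D((715,454))),(S,(55,-40,8),D((780,520))),(S,(-55,-40,33),D((505,495))),(S,(-55,40,33),D((475,368))),(S,(15,-40,33),D((683,476))),(S,(15,-40,0),D((683,530))),(S,(-55,-40,0),D((503,556)))]
for o,x0 in((mix,[550,212,-.35]),(blk,[560,-147,0])):
    x,e=fit(o,x0);print(np.round(x[:2],1),np.degrees(x[2]).round(2));print(np.round(e,1).tolist())
    for o2 in ([q for q in o if q[0] is T],[q for q in o if q[0] is S]):
        x2,_=fit(o2,x);print('  ',np.round(x2[:2],1),np.degrees(x2[2]).round(2))
    if o is mix: X=x
# pin candidates: tip at z=102 , base at 90
c,s=np.cos(X[2]),np.sin(X[2])
for n,f,ps in(('T',T,[A((182,90)),A((244,108)),A((208,97)),A((216,99))]),('S',S,[C((262,373)),C((257,408)),C((262,380))])):
    for p in ps:
        for z in(90,102):
            q=onz(f,p,z)[:2]-X[:2];print(n,z,np.round([c*q[0]+s*q[1],-s*q[0]+c*q[1]],1))
E
python3 fit.py
```

```text
[551.9 207.5] -18.99
[[0.9, -1.0], [-0.1, -0.7], [-0.7, 0.4], [0.2, 0.3], [0.2, 0.1], [0.7, 0.6], [0.5, -0.2], [-0.9, -2.3], [0.1, -1.2], [0.4, -0.9], [-0.1, -0.5]]
   [551.9 208.1] -19.09
   [550.2 200.5] -17.98
[ 557.3 -144.8] -5.87
[[0.5, 0.2], [0.0, -0.4], [0.3, 0.2], [0.3, -0.8], [0.9, -0.7], [1.2, -1.2], [-0.1, -0.2], [-0.4, -0.6], [-0.0, -1.8], [-0.3, -0.6], [-0.6, -0.5], [0.1, -0.6], [-0.7, 1.5], [-0.0, 0.2]]
   [ 556.1 -143.5] -5.98
   [ 557.7 -146.3] -6.63
T 90 [37.3 26.9]
T 102 [35.4 24.4]
T 90 [ 39.1 -25.7]
T 102 [ 37.2 -27.7]
T 90 [38.5  5. ]
T 102 [36.6  2.6]
T 90 [39.  -1.7]
T 102 [37.1 -4. ]
S 90 [39.3 23. ]
S 102 [41.1 -2.4]
S 90 [ 39.9 -28.9]
S 102 [ 41.7 -53. ]
S 90 [40.1 12.3]
S 102 [ 41.9 -12.8]
```

The crops show the block's pose clearly: centre about (557,-145), yaw -6°. The mixer is at about (552,207), yaw -19°. The pin shows as a light break near the middle of the slot, roughly y 0 to +5. Next is the approach.

```bash
cat >> h.py <<'E'
def plan(x,y,z,yaw,n,frm=None,full=True):
    s=sensors.state()
    p=np.array(s['ee_pos']);r=R.from_euler('xyz',s['ee_rot'],degrees=True)
    if frm is not None: p=np.array(frm[:3],float);r=R.from_euler('xyz',[180,0,frm[3]],degrees=True)
    tgt=R.from_euler('xyz',[180,0,yaw],degrees=True)
    dp=(np.array([x,y,z])-p)/n; rv=(r.inv()*tgt).as_rotvec()/n
    out=[]
    for i in range(n):
        out.append(np.round(np.r_[r.inv().apply(dp)/10,rv],3)); r=r*R.from_rotvec(rv)
    for i in range(0,n,5): print([float(v)+0 for v in np.concatenate(out[i:i+5])])
E
python3 - <<'E'
from h import *
plan(537,-145,170,84,20)
E
```

```text
[-2.772, -2.647, 0.29, 0.0, 0.0, 0.066, -2.942, -2.457, 0.29, 0.0, 0.0, 0.066, -3.098, -2.256, 0.29, 0.0, 0.0, 0.066, -3.241, -2.046, 0.29, 0.0, 0.0, 0.066, -3.37, -1.826, 0.29, 0.0, 0.0, 0.066]
[-3.484, -1.598, 0.29, 0.0, 0.0, 0.066, -3.582, -1.363, 0.29, 0.0, 0.0, 0.066, -3.665, -1.122, 0.29, 0.0, 0.0, 0.066, -3.731, -0.876, 0.29, 0.0, 0.0, 0.066, -3.781, -0.626, 0.29, 0.0, 0.0, 0.066]
[-3.815, -0.373, 0.29, 0.0, 0.0, 0.066, -3.831, -0.119, 0.29, 0.0, 0.0, 0.066, -3.83, 0.136, 0.29, 0.0, 0.0, 0.066, -3.813, 0.39, 0.29, 0.0, 0.0, 0.066, -3.779, 0.642, 0.29, 0.0, 0.0, 0.066]
[-3.728, 0.892, 0.29, 0.0, 0.0, 0.066, -3.66, 1.138, 0.29, 0.0, 0.0, 0.066, -3.576, 1.378, 0.29, 0.0, 0.0, 0.066, -3.477, 1.613, 0.29, 0.0, 0.0, 0.066, -3.362, 1.84, 0.29, 0.0, 0.0, 0.066]
```

>>> step_arm:
  plan: [-2.77, -2.65, 0.2, 0, 0, 0.066, -2.94, -2.46, 0.2, 0, 0, 0.066, -3.1, -2.26, 0.2, 0, 0, 0.066, -3.24, -2.05, 0.2, 0, 0, 0.066, -3.37, -1.83, 0.2, 0, 0, 0.066]
  hand: 5
  newtons: 25

```text
time_s: 1.52
ee_pos: [280.8, 367.8, 217.9]
ee_rot: [180.0, 0.0, 141.1]
force: [0.4, -0.6, 0.4]
gripper_width: 60.7
gripper_force: 0.0
```

>>> step_arm:
  plan: [-3.48, -1.6, 0.2, 0, 0, 0.066, -3.58, -1.36, 0.2, 0, 0, 0.066, -3.67, -1.12, 0.2, 0, 0, 0.066, -3.73, -0.88, 0.2, 0, 0, 0.066, -3.78, -0.63, 0.2, 0, 0, 0.066]

```text
time_s: 1.93
ee_pos: [367.0, 196.5, 208.2]
ee_rot: [179.9, 0.0, 122.2]
force: [0.3, 0.6, 0.5]
gripper_width: 49.7
gripper_force: 0.0
```

>>> step_arm:
  plan: [-3.82, -0.37, 0.3, 0, 0, 0.066, -3.83, -0.12, 0.3, 0, 0, 0.066, -3.83, 0.14, 0.3, 0, 0, 0.066, -3.81, 0.39, 0.3, 0, 0, 0.066, -3.78, 0.64, 0.3, 0, 0, 0.066]

```text
time_s: 2.35
ee_pos: [453.7, 25.3, 193.1]
ee_rot: [179.9, -0.0, 103.3]
force: [0.5, 0.4, -0.4]
gripper_width: 50.0
gripper_force: 0.0
```

>>> step_arm:
  plan: [-3.73, 0.89, 0.3, 0, 0, 0.066, -3.66, 1.14, 0.3, 0, 0, 0.066, -3.58, 1.38, 0.3, 0, 0, 0.066, -3.48, 1.61, 0.3, 0, 0, 0.066, -3.36, 1.84, 0.3, 0, 0, 0.066]

```text
time_s: 2.77
ee_pos: [540.6, -145.6, 177.9]
ee_rot: [180.0, -0.0, 84.3]
force: [1.2, 1.0, 0.0]
gripper_width: 50.0
gripper_force: 0.0
```

```bash
python3 - <<'E'
from h import *
s=sensors.state();print(s['time_s'],s['ee_pos'],s['ee_rot'],s['force'])
f=viewer.grab_frame('side');save(f,'s1');t=viewer.grab_frame('top')
plan(537,-145,90,84,5)
i=f['img'][200:320,200:360,::-1];j=t['img'][160:280,270:430,::-1]
cv2.imwrite('pics/c1.png',cv2.resize(np.hstack([i,j]),(800,300),interpolation=cv2.INTER_CUBIC))
E
```

```text
2.7667 [ 540.57984066 -145.63236353  177.87854362] [ 1.79980822e+02 -1.01110380e-02  8.43403607e+01] [1.17362083 0.95694076 0.03238544]
[0.057, -0.114, 1.743, 0.0, 0.0, 0.001, 0.056, -0.113, 1.743, 0.0, 0.0, 0.001, 0.056, -0.113, 1.743, 0.0, 0.0, 0.001, 0.055, -0.112, 1.743, 0.0, 0.0, 0.001, 0.054, -0.111, 1.743, 0.0, 0.0, 0.001]
```

View pics/c1.png

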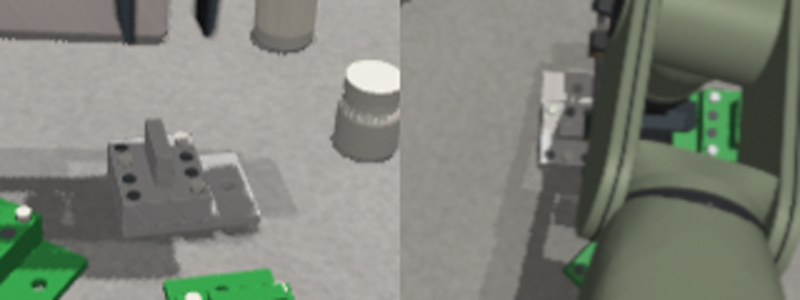

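The side view shows the block standing free under the gripper with its bar at crop (155,150). Nothing was disturbed. I'll descend.

>>> step_arm:
  plan: [0.06, -0.11, 1.74, 0, 0, 0.001, 0.06, -0.11, 1.74, 0, 0, 0.001, 0.06, -0.11, 1.74, 0, 0, 0.001, 0.05, -0.11, 1.74, 0, 0, 0.001, 0, 0, 0, 0, 0, 0]
  hand: 4

```text
time_s: 3.28
ee_pos: [533.0, -139.6, 105.3]
ee_rot: [-179.6, -0.1, 84.4]
force: [-0.2, 0.4, -0.7]
gripper_width: 39.9
gripper_force: 0.0
```

```bash
python3 - <<'E'
from h import *
s=sensors.state();print(s['time_s'],s['ee_pos'],s['ee_rot'],s['force'])
f=viewer.grab_frame('side')
for k,z in(('block_handle',48),('block_foot',0),('block_hole',0)):
    for d in viewer.pinpoint(k,f)[:3]: print(k,round(d['score'],2),np.round(d['location'],1),onz(f,d['location'],z).round(1))
i=f['img'][200:320,200:360,::-1]
cv2.imwrite('pics/c2.png',cv2.resize(i,(800,600),interpolation=cv2.INTER_CUBIC))
plan(537,-145,53,84,4)
E
```

```text
3.2833 [ 533.02213998 -139.55086912  105.29043493] [-1.79582034e+02 -9.13115249e-02  8.43754784e+01] [-0.20837161  0.36791379 -0.68292431]
block_handle 0.84 [187.7 286.2] [ 383.9 -178.8   48. ]
block_handle 0.72 [262.2 261.1] [ 535.4 -143.8   48. ]
block_handle 0.66 [297.4 323. ] [ 544.6 -314.3   48. ]
block_foot 0.76 [294.2 338.6] [ 545.9 -303.9    0. ]
block_foot 0.62 [271.9 280.1] [ 555.2 -149.6    0. ]
block_hole 0.78 [288.8 315.9] [ 554.9 -251.3    0. ]
block_hole 0.76 [292.5 278.3] [ 597.4 -155.1    0. ]
block_hole 0.6 [214.2 311.5] [ 425.7 -205.3    0. ]
[-0.102, 0.014, 1.415, 0.001, 0.0, 0.002, -0.102, 0.015, 1.415, 0.001, 0.0, 0.002, -0.102, 0.016, 1.415, 0.001, 0.0, 0.002, -0.102, 0.017, 1.415, 0.001, 0.0, 0.002]
```

View pics/c2.png

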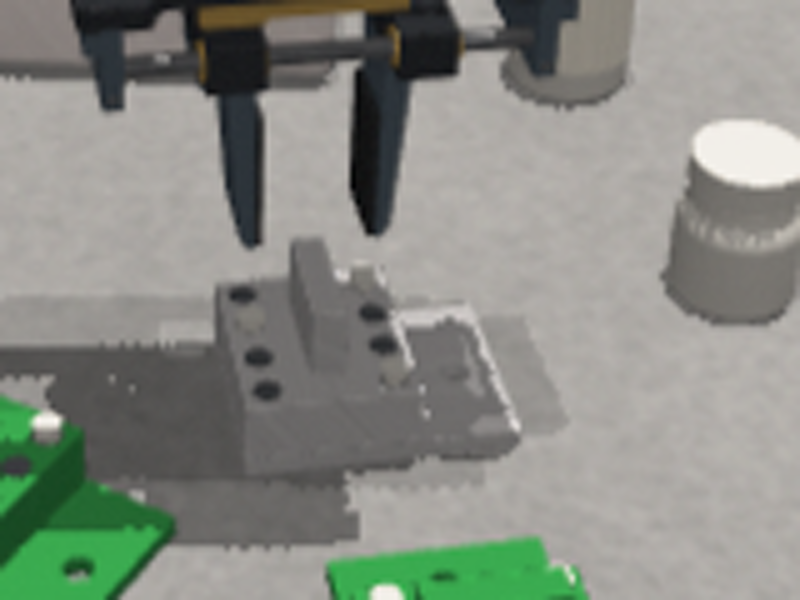

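The fingers straddle the bar at crop (315,290), and the bar sits slightly right of the point midway between the tips. I'll lower with a small correction.

>>> step_arm:
  plan: [-0.12, 0.1, 1.2, 0, 0, 0, -0.12, 0.1, 1.2, 0, 0, 0, -0.12, 0.1, 1.0, 0, 0, 0, -0.12, 0.1, 1.0, 0, 0, 0, 0, 0, 0, 0, 0, 0]

```text
time_s: 3.9
ee_pos: [538.7, -146.0, 63.0]
ee_rot: [-179.9, -0.0, 84.3]
force: [-0.3, -0.0, 0.0]
gripper_width: 39.7
gripper_force: 0.0
```

>>> step_arm:
  plan: [0, 0, 0, 0, 0, 0, 0, 0, 0, 0, 0, 0]

```text
time_s: 4.07
ee_pos: [539.8, -146.2, 64.8]
ee_rot: [179.9, 0.0, 84.3]
force: [-0.5, 0.1, 0.1]
gripper_width: 39.6
gripper_force: 0.0
```

```bash
python3 - <<'E'
from h import *
s=sensors.state();print(s['time_s'],s['ee_pos'],s['ee_rot'],s['force'],s['torque'])
plan(537,-144.5,53,84,1)
E
```

```text
4.0667 [ 539.76408243 -146.20648792   64.81387472] [1.79948817e+02 3.44291158e-03 8.43265391e+01] [-0.48816125  0.12840173  0.14012599] [-0.10648156  0.09815621 -0.00315485]
[0.143, -0.293, 1.181, 0.001, 0.0, 0.006]
```

>>> step_arm:
  plan: [0.07, -0.12, 0.6, 0, 0, 0, 0.07, -0.12, 0.55, 0, 0, 0.005, 0, 0, 0, 0, 0, 0, 0, 0, 0, 0, 0, 0, 0, 0, 0, 0, 0, 0]

```text
time_s: 4.48
ee_pos: [537.1, -144.4, 52.8]
ee_rot: [180.0, -0.0, 84.0]
force: [0.3, 0.4, 0.6]
gripper_width: 39.8
gripper_force: 0.0
```

>>> step_arm:
  plan: [0, 0, 0, 0, 0, 0, 0, 0, 0, 0, 0, 0, 0, 0, 0, 0, 0, 0]

```text
time_s: 4.73
ee_pos: [537.3, -144.5, 53.0]
ee_rot: [180.0, 0.0, 84.0]
force: [0.9, 0.5, 0.9]
gripper_width: 39.9
gripper_force: 0.0
```

>>> step_arm:
  plan: [0, 0, 0, 0, 0, 0, 0, 0, 0, 0, 0, 0, 0, 0, 0, 0, 0, 0, 0, 0, 0, 0, 0, 0, 0, 0, 0, 0, 0, 0]
  hand: 0
  newtons: 25

```text
time_s: 5.15
ee_pos: [537.3, -144.5, 52.8]
ee_rot: [180.0, -0.0, 84.0]
force: [1.4, -0.7, 1.3]
gripper_width: 13.8
gripper_force: 25.0
```

>>> step_arm:
  plan: [0, 0, 0, 0, 0, 0, 0, 0, 0, 0, 0, 0, 0, 0, 0, 0, 0, 0]

```text
time_s: 5.4
ee_pos: [537.3, -144.5, 52.8]
ee_rot: [180.0, 0.0, 84.0]
force: [0.8, -0.4, -0.7]
gripper_width: 13.8
gripper_force: 25.0
```

```bash
python3 - <<'E'
from h import *
f=viewer.grab_frame('side')
i=f['img'][200:320,200:360,::-1]
cv2.imwrite('pics/c3.png',cv2.resize(i,(800,600),interpolation=cv2.INTER_CUBIC))
E
```

```text
(no output)
```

View pics/c3.png

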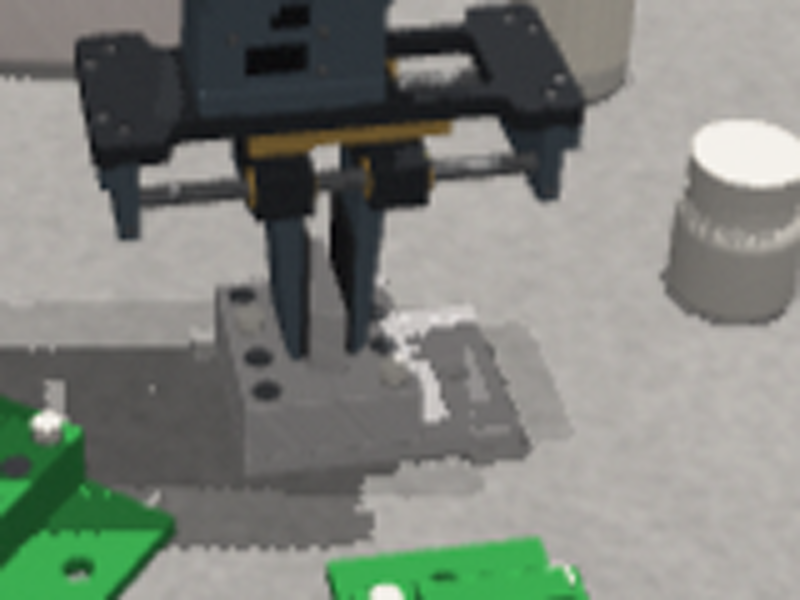

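The bar is firmly gripped, with 13.8 mm between the fingers. Before carrying the block, I'll work out the pin's position numerically from the first pictures.

```bash
python3 - <<'E'
from h import *
c0=(551.9,207.5,np.radians(-19))
T=viewer.grab_frame('top');S=viewer.grab_frame('side')
tiles=[]
for f,n in((T,'top0'),(S,'side0')):
    im=cv2.imread(f'pics/{n}.png')
    for z in(90,102):
        sc=6 # px/mm ; x in 15..62 , y 40..-40
        P=[(62,40),(62,-40),(15,40),(15,-40)]
        src=[]
        for x,y in P:
            c,s=np.cos(c0[2]),np.sin(c0[2]);src.append(proj(f,[c0[0]+c*x-s*y,c0[1]+s*x+c*y,z]))
        M=cv2.getPerspectiveTransform(np.float32(src),np.float32([[0,0],[400,0],[0,235],[400,235]]))
        w=cv2.warpPerspective(im,M,(400,235),flags=cv2.INTER_LINEAR)
        for k in range(0,401,50): cv2.line(w,(k,0),(k,8 if k!=200 else 20),(0,0,255),1)
        cv2.line(w,(0,120),(10,120),(0,0,255),1)
        tiles.append(w)
cv2.imwrite('pics/pin.png',np.vstack([np.hstack(tiles[:2]),np.hstack(tiles[2:])]))
E
```

```text
(no output)
```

View pics/pin.png

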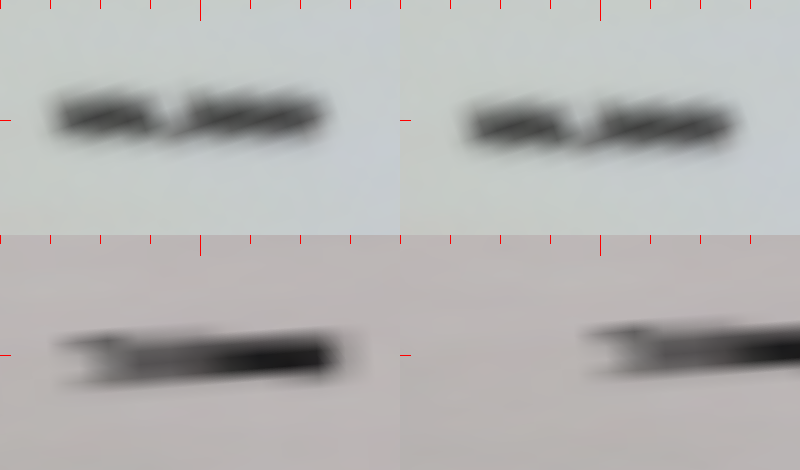

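The slot break in the top view, together with the side view, puts the pin at about y = +3.5 in my mixer frame. Lift and carry.

>>> step_arm:
  plan: [0, 0, -0.5, 0, 0, 0, 0, 0, -2.0, 0, 0, 0, 0, 0, -3.0, 0, 0, 0, 0, 0, -3.0, 0, 0, 0, 0, 0, -3.0, 0, 0, 0]
  newtons: 35

```text
time_s: 5.97
ee_pos: [535.5, -144.0, 168.0]
ee_rot: [-179.8, -0.0, 84.0]
force: [0.5, -0.1, -6.0]
gripper_width: 13.9
gripper_force: 35.0
```

>>> step_arm:
  plan: [0, 0, -2.0, 0, 0, 0, 0, 0, -0.5, 0, 0, 0, 0, 0, 0, 0, 0, 0, 0, 0, 0, 0, 0, 0, 0, 0, 0, 0, 0, 0]

```text
time_s: 6.38
ee_pos: [535.5, -144.0, 190.4]
ee_rot: [-179.7, -0.1, 84.0]
force: [0.1, 0.7, -5.7]
gripper_width: 13.6
gripper_force: 35.0
```

```bash
python3 - <<'E'
from h import *
s=sensors.state();print(s['time_s'],s['ee_pos'],s['ee_rot'],s['force'],s['torque'],s['gripper_width'])
plan(538.9,215.7,190,71,15)
E
```

```text
6.3833 [ 535.51802684 -144.02487671  190.44422209] [-1.79707890e+02 -5.52853160e-02  8.40433526e+01] [ 0.08324788  0.70484592 -5.65615384] [-0.12001764  0.1280339  -0.01213527] 13.58249860111938
[2.388, -0.226, 0.006, 0.0, 0.0, 0.015, 2.384, -0.263, 0.006, 0.0, 0.0, 0.015, 2.38, -0.299, 0.006, 0.0, 0.0, 0.015, 2.375, -0.335, 0.006, 0.0, 0.0, 0.015, 2.369, -0.371, 0.006, 0.0, 0.0, 0.015]
[2.364, -0.407, 0.006, 0.0, 0.0, 0.015, 2.357, -0.443, 0.005, 0.0, 0.0, 0.015, 2.35, -0.478, 0.005, 0.0, 0.0, 0.015, 2.343, -0.514, 0.005, 0.0, 0.0, 0.015, 2.334, -0.549, 0.005, 0.0, 0.0, 0.015]
[2.326, -0.585, 0.004, 0.0, 0.0, 0.015, 2.317, -0.62, 0.004, 0.0, 0.0, 0.015, 2.307, -0.655, 0.004, 0.0, 0.0, 0.015, 2.297, -0.69, 0.004, 0.0, 0.0, 0.015, 2.286, -0.725, 0.003, 0.0, 0.0, 0.015]
```

>>> step_arm:
  plan: [2.39, -0.23, 0, 0, 0, 0.015, 2.38, -0.26, 0, 0, 0, 0.015, 2.38, -0.3, 0, 0, 0, 0.015, 2.38, -0.34, 0, 0, 0, 0.015, 2.37, -0.37, 0, 0, 0, 0.015]

```text
time_s: 6.8
ee_pos: [536.9, -23.4, 190.7]
ee_rot: [-179.7, 0.0, 79.7]
force: [-0.1, 0.4, -5.8]
gripper_width: 13.9
gripper_force: 35.0
```

>>> step_arm:
  plan: [2.36, -0.41, 0, 0, 0, 0.015, 2.36, -0.44, 0, 0, 0, 0.015, 2.35, -0.48, 0, 0, 0, 0.015, 2.34, -0.51, 0, 0, 0, 0.015, 2.33, -0.55, 0, 0, 0, 0.015]

```text
time_s: 7.22
ee_pos: [537.9, 96.3, 190.7]
ee_rot: [-179.8, 0.1, 75.4]
force: [0.4, -0.1, -6.0]
gripper_width: 14.0
gripper_force: 35.0
```

>>> step_arm:
  plan: [2.33, -0.59, 0, 0, 0, 0.015, 2.32, -0.62, 0, 0, 0, 0.015, 2.31, -0.66, 0, 0, 0, 0.015, 2.3, -0.69, 0, 0, 0, 0.015, 2.29, -0.73, 0, 0, 0, 0.015]

```text
time_s: 7.63
ee_pos: [538.7, 216.2, 190.5]
ee_rot: [-179.8, 0.2, 71.1]
force: [-0.4, 0.0, -5.4]
gripper_width: 13.6
gripper_force: 35.0
```

>>> step_arm:
  plan: [0, 0, 0, 0, 0, 0, 0, 0, 0, 0, 0, 0, 0, 0, 0, 0, 0, 0, 0, 0, 0, 0, 0, 0, 0, 0, 0, 0, 0, 0]

```text
time_s: 8.05
ee_pos: [539.7, 214.4, 192.3]
ee_rot: [-180.0, 0.1, 71.1]
force: [0.6, -0.3, -5.0]
gripper_width: 13.5
gripper_force: 35.0
```

```bash
python3 - <<'E'
from h import *
s=sensors.state();print(s['time_s'],s['ee_pos'],s['ee_rot'],s['force'],s['torque'],s['gripper_width'])
f=viewer.grab_frame('side');t=viewer.grab_frame('top')
uz=s['ee_pos'][2]-52.8
for n,g in(('side',f),('top',t)):
  for k,z in(('block_handle',uz+48),('block_foot',uz),('block_hole',uz),('platform',90),('slot',90),('rail_face',90)):
    for d in viewer.pinpoint(k,g)[:2]: print(n,k,round(d['score'],2),np.round(d['location'],1),onz(g,d['location'],z).round(1))
i=cv2.resize(f['img'][70:220,140:340,::-1],(800,600),interpolation=cv2.INTER_CUBIC)
cv2.imwrite('pics/c4.png',i)
plan(538.9,215.7,160,71,1)
E
```

```text
8.05 [539.7064614  214.44683673 192.33964919] [-1.79952174e+02  5.02858721e-02  7.10904184e+01] [ 0.57735851 -0.34533684 -4.96761241] [-0.12135824  0.18010928 -0.07568238] 13.493252400337612
side block_handle 0.97 [225.7 132.2] [540.5 195.2 187.5]
side block_handle 0.89 [187.8 288.6] [ 369.5 -343.   187.5]
side block_foot 0.81 [197.7 308.5] [ 381.7 -333.3  139.5]
side block_foot 0.79 [234.2 151.4] [558.5 183.1 139.5]
side block_hole 0.91 [245.6 148.4] [590.9 194.2 139.5]
side block_hole 0.85 [288.6 320. ] [ 498.1 -387.2  139.5]
side platform 0.89 [226.  162.9] [545.9 225.4  90. ]
side slot 0.92 [240.7 165.5] [579.4 200.5  90. ]
side slot 0.6 [316.4 193. ] [713.2  14.9  90. ]
side rail_face 0.65 [209.7 166.1] [500.9 217.   90. ]
side rail_face 0.29 [249. 148.] [630.2 305.   90. ]
top block_handle 0.93 [404.6 209.5] [ 521.8 -267.2  187.5]
top block_handle 0.8 [358.9 268.5] [ 382.9 -150.5  187.5]
top block_foot 0.63 [357.5 264. ] [ 395.2 -157.7  139.5]
top block_foot 0.61 [390.3 214.7] [ 517.  -246.2  139.5]
top block_hole 0.81 [368.  256.9] [ 412.3 -184.4  139.5]
top block_hole 0.74 [211.5 186.1] [597.3 206.  139.5]
top platform 0.76 [212.4 204.3] [558.7 210.1  90. ]
top slot 0.78 [217.8 192.9] [589.7 195.9  90. ]
[-0.01, -0.1, 3.286, 0.0, 0.0, 0.003]
```

View pics/c4.png

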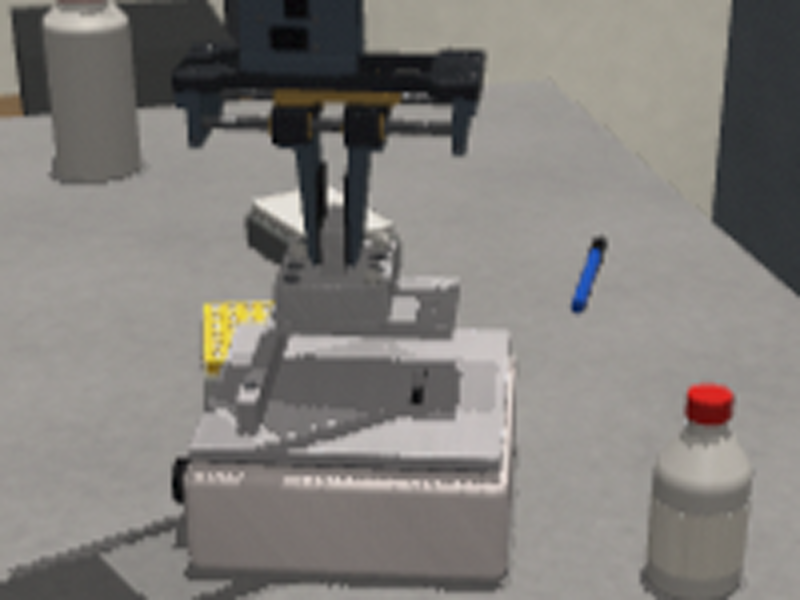

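The block hangs level over the mixer, tab above the slot at (418,385), and the plain end is clear of the rail at (260,380). Tool x is along the rail and tool y runs away from it. I'll lower to about 4 mm above the pin tip, with a y offset for the search.

>>> step_arm:
  plan: [-0.2, 0, 0.8, 0, 0, 0, -0.2, 0, 1.0, 0, 0, 0, -0.2, 0, 1.0, 0, 0, 0, 0, 0, 0.5, 0, 0, 0, 0, 0, 0, 0, 0, 0]

```text
time_s: 9.17
ee_pos: [536.6, 209.1, 157.5]
ee_rot: [-179.8, 0.2, 71.1]
force: [0.0, -0.2, -5.8]
gripper_width: 14.0
gripper_force: 35.0
```

>>> step_arm:
  plan: [0, 0, 0, 0, 0, 0, 0, 0, 0, 0, 0, 0, 0, 0, 0, 0, 0, 0, 0, 0, 0, 0, 0, 0, 0, 0, 0, 0, 0, 0]

```text
time_s: 9.58
ee_pos: [538.2, 209.9, 160.3]
ee_rot: [180.0, -0.0, 71.2]
force: [0.4, -0.2, -5.8]
gripper_width: 13.9
gripper_force: 35.0
```

```bash
cat >> h.py <<'E'
def fr(s=None):
    s=s or sensors.state();a=np.radians(-19);d=np.array(s['ee_pos'])[:2]-[551.9,207.5]
    c,q=np.cos(a),np.sin(a);F=np.array(s['force'])
    print(round(s['time_s'],2),'blk ctr x %.1f y %.1f under-z %.1f yaw %.2f'%(c*d[0]+q*d[1]+20,-q*d[0]+c*d[1],s['ee_pos'][2]-52.8-90,s['ee_rot'][2]-90+19),'F x %.1f y %.1f z %.1f'%(c*F[0]+q*F[1],-q*F[0]+c*F[1],F[2]),'torque',np.round(s['torque'],2),np.round(s['ee_rot'],2))
E
python3 - <<'E'
from h import *
fr()
E
```

```text
9.58 blk ctr x 6.2 y -2.2 under-z 17.5 yaw 0.15 F x 0.5 y -0.1 z -5.8 torque [-0.07  0.08  0.01] [ 1.7996e+02 -4.0000e-02  7.1150e+01]
```

>>> step_arm:
  plan: [0, 0, 0.1, 0, 0, 0, 0, 0, 0.1, 0, 0, 0, 0, 0, 0.1, 0, 0, 0, 0, 0, 0, 0, 0, 0, 0, 0, 0, 0, 0, 0]

```text
time_s: 10.0
ee_pos: [537.9, 209.7, 156.7]
ee_rot: [-180.0, 0.0, 71.1]
force: [-0.5, -0.1, -5.2]
gripper_width: 14.0
gripper_force: 35.0
```

>>> step_arm:
  plan: [0, -0.1, 0, 0, 0, 0, 0, -0.1, 0, 0, 0, 0, 0, -0.1, 0, 0, 0, 0, 0, 0, 0, 0, 0, 0, 0, 0, 0, 0, 0, 0]

```text
time_s: 10.42
ee_pos: [535.1, 210.8, 156.9]
ee_rot: [180.0, -0.0, 71.2]
force: [0.5, 0.5, -5.7]
gripper_width: 14.0
gripper_force: 35.0
```

```bash
python3 - <<'E'
from h import *
fr()
E
```

```text
10.42 blk ctr x 3.0 y -2.4 under-z 14.1 yaw 0.16 F x 0.4 y 0.6 z -5.7 torque [-0.15  0.12  0.02] [ 1.7999e+02 -1.0000e-02  7.1160e+01]
```

>>> step_arm:
  plan: [0, -0.05, 0, 0, 0, 0, 0, -0.05, 0, 0, 0, 0, 0, 0, 0, 0, 0, 0, 0, 0, 0, 0, 0, 0]

```text
time_s: 10.75
ee_pos: [534.2, 211.1, 156.9]
ee_rot: [180.0, -0.0, 71.2]
force: [0.0, -1.1, -5.6]
gripper_width: 13.3
gripper_force: 35.0
```

>>> step_arm:
  plan: [0, -0.05, 0, 0, 0, 0, 0, -0.05, 0, 0, 0, 0, 0, 0, 0, 0, 0, 0, 0, 0, 0, 0, 0, 0]

```text
time_s: 11.08
ee_pos: [533.2, 211.4, 156.9]
ee_rot: [180.0, -0.0, 71.2]
force: [-0.1, 0.1, -4.3]
gripper_width: 13.6
gripper_force: 35.0
```

```bash
python3 - <<'E'
from h import *
fr()
E
```

```text
11.08 blk ctr x 1.1 y -2.4 under-z 14.1 yaw 0.15 F x -0.1 y 0.1 z -4.3 torque [-0.05  0.08 -0.04] [180.    -0.    71.15]
```

>>> step_arm:
  plan: [0, -0.05, 0, 0, 0, 0, 0, 0, 0, 0, 0, 0, 0, 0, 0, 0, 0, 0]

```text
time_s: 11.33
ee_pos: [532.7, 211.5, 156.9]
ee_rot: [180.0, -0.0, 71.2]
force: [0.0, -0.2, -4.3]
gripper_width: 13.6
gripper_force: 35.0
```

>>> step_arm:
  plan: [0, -0.05, 0, 0, 0, 0, 0, 0, 0, 0, 0, 0, 0, 0, 0, 0, 0, 0]

```text
time_s: 11.58
ee_pos: [532.2, 211.7, 156.8]
ee_rot: [-180.0, -0.0, 71.2]
force: [0.8, -0.2, -5.6]
gripper_width: 14.0
gripper_force: 35.0
```

>>> step_arm:
  plan: [0, -0.05, 0, 0, 0, 0, 0, 0, 0, 0, 0, 0, 0, 0, 0, 0, 0, 0]

```text
time_s: 11.83
ee_pos: [531.8, 211.9, 156.8]
ee_rot: [-180.0, -0.0, 71.2]
force: [0.4, -0.7, -5.9]
gripper_width: 13.4
gripper_force: 35.0
```

>>> step_arm:
  plan: [0, -0.05, 0, 0, 0, 0, 0, 0, 0, 0, 0, 0, 0, 0, 0, 0, 0, 0]

```text
time_s: 12.08
ee_pos: [531.3, 212.0, 156.9]
ee_rot: [180.0, -0.0, 71.2]
force: [0.6, -0.2, -4.8]
gripper_width: 13.5
gripper_force: 35.0
```

>>> step_arm:
  plan: [0, -0.05, 0, 0, 0, 0, 0, 0, 0, 0, 0, 0, 0, 0, 0, 0, 0, 0]

```text
time_s: 12.33
ee_pos: [531.0, 212.2, 156.9]
ee_rot: [180.0, -0.0, 71.1]
force: [0.0, 1.0, -4.3]
gripper_width: 13.7
gripper_force: 35.0
```

>>> step_arm:
  plan: [0, -0.05, 0, 0, 0, 0, 0, 0, 0, 0, 0, 0, 0, 0, 0, 0, 0, 0]

```text
time_s: 12.58
ee_pos: [530.9, 212.2, 156.9]
ee_rot: [179.9, -0.0, 71.2]
force: [1.2, 0.1, -6.0]
gripper_width: 13.7
gripper_force: 35.0
```

```bash
python3 - <<'E'
from h import *
fr()
E
```

```text
12.58 blk ctr x -1.4 y -2.4 under-z 14.1 yaw 0.15 F x 1.1 y 0.5 z -6.0 torque [-0.35 -0.35 -0.03] [ 1.7994e+02 -1.0000e-02  7.1150e+01]
```

The rail is felt at x ≈ -1.4, within 0.4 mm of my estimate. I'll back off slightly and lower until the pin is felt.

>>> step_arm:
  plan: [0, 0.1, 0, 0, 0, 0, 0, 0, 0.05, 0, 0, 0, 0, 0, 0.05, 0, 0, 0, 0, 0, 0, 0, 0, 0]

```text
time_s: 12.92
ee_pos: [531.0, 212.1, 155.7]
ee_rot: [-180.0, 0.0, 71.1]
force: [-0.4, 0.3, -5.3]
gripper_width: 13.8
gripper_force: 35.0
```

>>> step_arm:
  plan: [0, 0, 0.05, 0, 0, 0, 0, 0, 0, 0, 0, 0, 0, 0, 0, 0, 0, 0]

```text
time_s: 13.17
ee_pos: [531.2, 212.1, 155.3]
ee_rot: [-180.0, 0.0, 71.2]
force: [-0.6, 0.2, -6.4]
gripper_width: 14.1
gripper_force: 35.0
```

>>> step_arm:
  plan: [0, 0, 0.05, 0, 0, 0, 0, 0, 0, 0, 0, 0, 0, 0, 0, 0, 0, 0]

```text
time_s: 13.42
ee_pos: [531.3, 212.0, 154.8]
ee_rot: [-180.0, 0.0, 71.1]
force: [1.1, -0.7, -4.3]
gripper_width: 13.6
gripper_force: 35.0
```

>>> step_arm:
  plan: [0, 0, 0.05, 0, 0, 0, 0, 0, 0, 0, 0, 0, 0, 0, 0, 0, 0, 0]

```text
time_s: 13.67
ee_pos: [531.3, 212.0, 154.3]
ee_rot: [-180.0, -0.0, 71.1]
force: [0.0, 0.1, -5.6]
gripper_width: 13.7
gripper_force: 35.0
```

```bash
python3 - <<'E'
from h import *
fr()
E
```

```text
13.67 blk ctr x -0.9 y -2.4 under-z 11.5 yaw 0.15 F x -0.0 y 0.1 z -5.6 torque [-0.09  0.19  0.06] [-180.     -0.     71.15]
```

>>> step_arm:
  plan: [0, 0, 0.05, 0, 0, 0, 0, 0, 0, 0, 0, 0, 0, 0, 0, 0, 0, 0]

```text
time_s: 13.92
ee_pos: [531.3, 212.0, 153.8]
ee_rot: [-180.0, -0.0, 71.1]
force: [0.2, -0.3, -5.9]
gripper_width: 13.8
gripper_force: 35.0
```

>>> step_arm:
  plan: [0, 0, 0.05, 0, 0, 0, 0, 0, 0, 0, 0, 0, 0, 0, 0, 0, 0, 0]

```text
time_s: 14.17
ee_pos: [531.3, 212.0, 153.3]
ee_rot: [-180.0, 0.0, 71.1]
force: [-0.5, 0.8, -5.8]
gripper_width: 14.3
gripper_force: 35.0
```

>>> step_arm:
  plan: [0, 0, 0.05, 0, 0, 0, 0, 0, 0, 0, 0, 0, 0, 0, 0, 0, 0, 0]

```text
time_s: 14.42
ee_pos: [531.3, 212.0, 152.8]
ee_rot: [-180.0, -0.0, 71.1]
force: [-0.2, 0.2, -5.3]
gripper_width: 14.0
gripper_force: 35.0
```

```bash
python3 - <<'E'
from h import *
fr()
E
```

```text
14.42 blk ctr x -1.0 y -2.4 under-z 10.0 yaw 0.15 F x -0.2 y 0.1 z -5.3 torque [-0.09  0.07  0.03] [-180.     -0.     71.15]
```

>>> step_arm:
  plan: [0, 0, 0.05, 0, 0, 0, 0, 0, 0, 0, 0, 0, 0, 0, 0, 0, 0, 0]

```text
time_s: 14.67
ee_pos: [531.3, 212.0, 152.3]
ee_rot: [-180.0, -0.0, 71.1]
force: [0.1, -0.7, -6.0]
gripper_width: 13.8
gripper_force: 35.0
```

>>> step_arm:
  plan: [0, 0, 0.05, 0, 0, 0, 0, 0, 0, 0, 0, 0, 0, 0, 0, 0, 0, 0]

```text
time_s: 14.92
ee_pos: [531.3, 212.0, 151.8]
ee_rot: [-180.0, -0.0, 71.2]
force: [0.3, 0.6, -5.7]
gripper_width: 13.5
gripper_force: 35.0
```

>>> step_arm:
  plan: [0, 0, 0.05, 0, 0, 0, 0, 0, 0, 0, 0, 0, 0, 0, 0, 0, 0, 0]

```text
time_s: 15.17
ee_pos: [531.3, 212.0, 151.3]
ee_rot: [-180.0, -0.0, 71.2]
force: [0.0, -0.4, -5.1]
gripper_width: 13.7
gripper_force: 35.0
```

```bash
python3 - <<'E'
from h import *
fr()
f=viewer.grab_frame('side')
i=cv2.resize(f['img'][110:200,170:290,::-1],(800,600),interpolation=cv2.INTER_CUBIC)
cv2.imwrite('pics/c5.png',i)
E
```

```text
15.17 blk ctr x -1.0 y -2.4 under-z 8.5 yaw 0.15 F x 0.1 y -0.4 z -5.1 torque [-0.11  0.09  0.03] [-179.99   -0.     71.15]
```

View pics/c5.png

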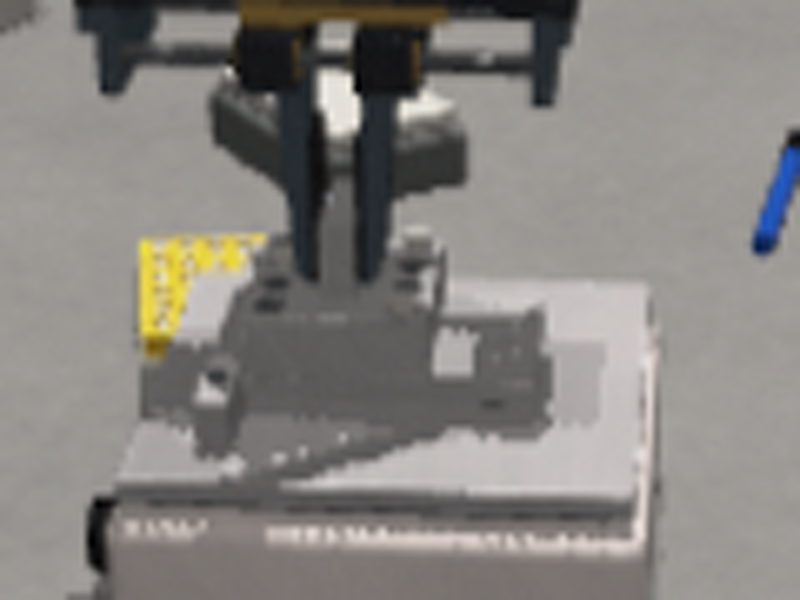

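The block hangs level along the rail. Its underside is already below the pin's 12 mm height with no resistance, so the pin has probably entered the hole. I'll keep lowering gently.

>>> step_arm:
  plan: [0, 0, 0.05, 0, 0, 0, 0, 0, 0.05, 0, 0, 0, 0, 0, 0, 0, 0, 0]

```text
time_s: 15.47
ee_pos: [531.3, 212.0, 150.2]
ee_rot: [-180.0, 0.0, 71.2]
force: [-0.6, 0.4, -6.1]
gripper_width: 13.3
gripper_force: 35.0
```

>>> step_arm:
  plan: [0, 0, 0.05, 0, 0, 0, 0, 0, 0.05, 0, 0, 0, 0, 0, 0, 0, 0, 0]

```text
time_s: 15.72
ee_pos: [531.3, 212.0, 149.3]
ee_rot: [-180.0, 0.0, 71.1]
force: [0.5, -0.4, -5.6]
gripper_width: 14.0
gripper_force: 35.0
```

>>> step_arm:
  plan: [0, 0, 0.05, 0, 0, 0, 0, 0, 0.05, 0, 0, 0, 0, 0, 0, 0, 0, 0]

```text
time_s: 15.97
ee_pos: [531.3, 212.0, 148.2]
ee_rot: [-180.0, 0.0, 71.1]
force: [-0.3, -0.9, -5.4]
gripper_width: 13.8
gripper_force: 35.0
```

```bash
python3 - <<'E'
from h import *
fr()
E
```

```text
15.97 blk ctr x -1.0 y -2.5 under-z 5.4 yaw 0.15 F x 0.1 y -1.0 z -5.4 torque [-0.15  0.13 -0.11] [-179.99    0.     71.15]
```

>>> step_arm:
  plan: [0, 0, 0.05, 0, 0, 0, 0, 0, 0.05, 0, 0, 0, 0, 0, 0, 0, 0, 0]

```text
time_s: 16.22
ee_pos: [531.3, 212.0, 147.2]
ee_rot: [-180.0, 0.0, 71.1]
force: [-0.6, 0.4, -5.4]
gripper_width: 13.7
gripper_force: 35.0
```

>>> step_arm:
  plan: [0, 0, 0.05, 0, 0, 0, 0, 0, 0.05, 0, 0, 0, 0, 0, 0, 0, 0, 0]

```text
time_s: 16.47
ee_pos: [531.3, 212.0, 146.2]
ee_rot: [-180.0, 0.0, 71.1]
force: [0.5, -0.7, -5.6]
gripper_width: 13.6
gripper_force: 35.0
```

>>> step_arm:
  plan: [0, 0, 0.05, 0, 0, 0, 0, 0, 0.05, 0, 0, 0, 0, 0, 0, 0, 0, 0]

```text
time_s: 16.72
ee_pos: [531.3, 212.0, 145.2]
ee_rot: [-180.0, 0.0, 71.1]
force: [0.2, 0.2, -5.6]
gripper_width: 13.7
gripper_force: 35.0
```

```bash
python3 - <<'E'
from h import *
fr()
E
```

```text
16.72 blk ctr x -1.0 y -2.5 under-z 2.4 yaw 0.15 F x 0.1 y 0.2 z -5.6 torque [-0.06  0.13 -0.06] [-1.7999e+02  1.0000e-02  7.1150e+01]
```

>>> step_arm:
  plan: [0, 0, 0.05, 0, 0, 0, 0, 0, 0.05, 0, 0, 0, 0, 0, 0, 0, 0, 0]

```text
time_s: 16.97
ee_pos: [531.3, 212.0, 144.3]
ee_rot: [-180.0, 0.0, 71.1]
force: [1.6, 0.4, -4.6]
gripper_width: 13.9
gripper_force: 35.0
```

>>> step_arm:
  plan: [0, 0, 0.05, 0, 0, 0, 0, 0, 0, 0, 0, 0, 0, 0, 0, 0, 0, 0]

```text
time_s: 17.22
ee_pos: [531.3, 212.0, 143.9]
ee_rot: [-180.0, -0.0, 71.2]
force: [-0.6, -0.2, -4.5]
gripper_width: 13.9
gripper_force: 35.0
```

>>> step_arm:
  plan: [0, 0, 0.05, 0, 0, 0, 0, 0, 0, 0, 0, 0, 0, 0, 0, 0, 0, 0]

```text
time_s: 17.47
ee_pos: [531.3, 212.0, 143.3]
ee_rot: [-180.0, -0.0, 71.2]
force: [-0.6, 0.5, -5.7]
gripper_width: 14.2
gripper_force: 35.0
```

>>> step_arm:
  plan: [0, 0, 0.05, 0, 0, 0, 0, 0, 0, 0, 0, 0, 0, 0, 0, 0, 0, 0]

```text
time_s: 17.72
ee_pos: [531.3, 212.0, 142.9]
ee_rot: [180.0, -0.0, 71.2]
force: [-0.1, -0.4, -4.3]
gripper_width: 13.8
gripper_force: 35.0
```

```bash
python3 - <<'E'
from h import *
fr()
E
```

```text
17.72 blk ctr x -0.9 y -2.4 under-z 0.1 yaw 0.15 F x 0.1 y -0.4 z -4.3 torque [-0.17  0.08  0.07] [ 1.800e+02 -1.000e-02  7.115e+01]
```

>>> step_arm:
  plan: [0, 0, 0.05, 0, 0, 0, 0, 0, 0, 0, 0, 0, 0, 0, 0, 0, 0, 0]

```text
time_s: 17.97
ee_pos: [531.3, 212.0, 142.8]
ee_rot: [180.0, -0.0, 71.1]
force: [-1.2, -0.9, -0.8]
gripper_width: 13.5
gripper_force: 35.0
```

>>> step_arm:
  plan: [0, 0, 0.05, 0, 0, 0, 0, 0, 0, 0, 0, 0, 0, 0, 0, 0, 0, 0]

```text
time_s: 18.22
ee_pos: [531.4, 212.0, 142.8]
ee_rot: [180.0, -0.0, 71.2]
force: [-3.4, -1.9, 5.8]
gripper_width: 14.0
gripper_force: 35.0
```

```bash
python3 - <<'E'
from h import *
fr()
E
```

```text
18.22 blk ctr x -0.9 y -2.4 under-z 0.0 yaw 0.15 F x -2.6 y -2.9 z 5.8 torque [-0.31  0.71 -0.03] [ 1.7997e+02 -3.0000e-02  7.1150e+01]
```

It touched down at exactly platform height, so it is seated flat with the pin in the hole. I'll relax the press, release and rise.

>>> step_arm:
  plan: [0, 0, -0.05, 0, 0, 0, 0, 0, -0.02, 0, 0, 0, 0, 0, 0, 0, 0, 0]

```text
time_s: 18.47
ee_pos: [531.4, 212.0, 142.8]
ee_rot: [180.0, -0.0, 71.1]
force: [-2.8, -2.2, 4.4]
gripper_width: 13.9
gripper_force: 35.0
```

>>> step_arm:
  plan: [0, 0, 0, 0, 0, 0, 0, 0, 0, 0, 0, 0, 0, 0, 0, 0, 0, 0, 0, 0, 0, 0, 0, 0, 0, 0, 0, 0, 0, 0]
  hand: 3.4

```text
time_s: 18.88
ee_pos: [531.6, 212.1, 142.4]
ee_rot: [180.0, -0.0, 71.1]
force: [-0.2, -0.1, 0.5]
gripper_width: 34.0
gripper_force: 0.0
```

>>> step_arm:
  plan: [0, 0, -0.5, 0, 0, 0, 0, 0, -1.0, 0, 0, 0, 0, 0, -2.0, 0, 0, 0, 0, 0, -3.0, 0, 0, 0, 0, 0, -3.0, 0, 0, 0]

```text
time_s: 19.3
ee_pos: [531.0, 211.9, 239.0]
ee_rot: [-180.0, 0.0, 71.2]
force: [1.0, 0.6, -0.9]
gripper_width: 34.1
gripper_force: 0.0
```

>>> step_arm:
  plan: [-2, 0, -1, 0, 0, 0, -3, 0, 0, 0, 0, 0, -3, 0, 0, 0, 0, 0, 0, 0, 0, 0, 0, 0, 0, 0, 0, 0, 0, 0]

```text
time_s: 19.72
ee_pos: [505.5, 135.5, 248.9]
ee_rot: [179.9, -0.1, 71.0]
force: [1.0, 1.3, -1.1]
gripper_width: 33.9
gripper_force: 0.0
```

```bash
python3 - <<'E'
from h import *
fr()
f=viewer.grab_frame('side')
for k,z in(('block_handle',138),('block_foot',90),('block_hole',98)):
    for d in viewer.pinpoint(k,f)[:3]: print(k,round(d['score'],2),np.round(d['location'],1),onz(f,d['location'],z).round(1))
a=np.radians(-19);c,s=np.cos(a),np.sin(a)
i=cv2.resize(f['img'][110:200,170:290,::-1],(800,600),interpolation=cv2.INTER_CUBIC)
for x,y,z in[(55,-42.4,98),(55,37.6,98),(15,-42.4,123),(-55,-42.4,123),(-55,-42.4,90),(38,-2.4,98)]:
    x-=.6
    p=proj(f,[551.9+c*x-s*y,207.5+s*x+c*y,z]);q=(p-[170,110])*6.667;cv2.circle(i,(int(q[0]),int(q[1])),5,(0,0,255),1)
cv2.imwrite('pics/c6.png',i)
E
```

```text
19.72 blk ctr x -0.5 y -83.2 under-z 106.1 yaw 0.03 F x 0.5 y 1.6 z -1.1 torque [-0.1   0.04  0.01] [ 1.799e+02 -9.000e-02  7.103e+01]
block_handle 0.77 [296.8 323.7] [ 507.2 -395.1  138. ]
block_handle 0.66 [223.7 148.6] [537.6 210.1 138. ]
block_foot 0.76 [291.8 337.2] [ 510.  -375.4   90. ]
block_foot 0.72 [227.6 167.5] [543.9 197.4  90. ]
block_foot 0.66 [317.2 191.4] [718.   21.5  90. ]
block_hole 0.73 [215.9 312.8] [ 411.7 -306.8   98. ]
block_hole 0.58 [289.6 319.7] [ 515.6 -349.4   98. ]
block_hole 0.55 [244.8 167.3] [582.9 171.6  98. ]
```

View pics/c6.png

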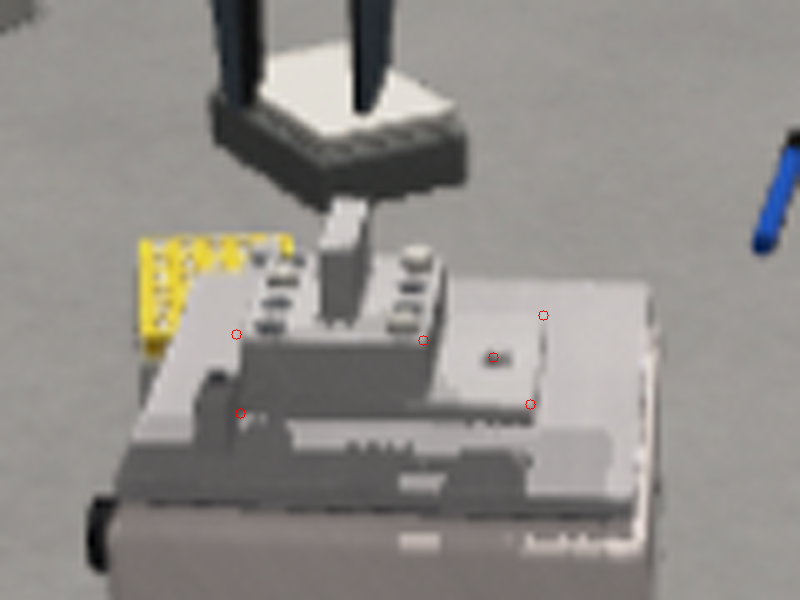

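The block lies flat against the rail, its hole at (495,358) with the pin in it, and its outline matches the projected seated pose. The gripper is clear, so I'll hand in.

```bash
python3 -c "
from h import *
print(env.job_done())"
```

```text
the job is handed in; nothing more can be done
None
```

The tube block is seated flat on the platform, square against the rail with the pin in its hole, released and handed in. The pin entered the hole on the first lowering, so the along-rail nudge wasn't needed, and the hand-in returned no verdict.

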